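# Push a failed memory module through the reject flap

### The arm

A 7-joint arm with a two-finger parallel gripper is mounted at the origin on the work surface. World frame = base frame: x ahead of the robot, y to its left, z up, the work surface at z = 0. Lengths are in m, angles in rad, forces in N, time in s.
With the tool pointing down it reaches from about 0.35 to 0.9 m from the base axis. Payload 8.1 kg.
Tool frame: the origin (TCP) lies midway between the tips of the shut fingers; the grasp point (between the pads) lies 19 mm behind it; x points along the fingers, z is the direction in which the jaws open and shut, and the axes are right-handed (so a half turn about x gives the same grasp; the last joint's range is limited). The gripper opens to 92 mm and grips with 3 to 60 N. Pads are 19 mm wide; open, the fingers measure 130 mm over their backs; the gripper's body (75 mm by 190 mm) begins 47 mm behind the grasp point.
Start: joints at [-1.214, 0.434, 0.025, 1.573, -0.012, 1.134, -0.075], TCP at [0.277, 0.56, 0.227] pointing down, gripper open.
Joint ranges: [-2.62, 2.62], [-0.44, 2.09], [-1.27, 1.32], [0.08, 2.57], [-1.32, 4.46], [0.12, 2], [-2.74, 2.74]. Speed limits (rad/s): [2.22, 2.22, 3.01, 3.01, 3.14, 3.14, 3.14].

### API

Orientations are given as a rotation vector (axis times angle).
In Python, from cell import arm, optics, finder gives the robot as it stands.
- The arm moves only by the tool send_rows, never from a script. Its argument "rows" is a list that holds one entry, the list of rows, each a list of 7 numbers: the shift along the tool's x, y, z in mm, then the turn, a rotation vector about the tool's x, y, z in degrees, then the opening in per cent of the stroke, from 0 (shut) to 100 (fully open). A call has exactly 8 rows; each row is the pose to reach, as a shift and turn from the pose commanded when the call began, along the tool's axes at that moment; what a row does not reach only later rows make up. A row lasts 1/10 s, in which the tool goes at most 50 mm and 8.59 degrees, less where a joint would pass 70% of its speed; a pose out of reach is approached as far as the arm can. A call with a gripper value outside its range is refused whole. The fingers move at their own pace and stop on an object; "grip_force" is the grip in N (left out, the last holds). Time passes only in rows, so rows that repeat a pose let the fingers close, or fill a call up. It gives the time, the measured TCP pose, the force and the opening at its end, in the units of the state.
- arm.observe(): the state, without advancing time (a new reading comes with each control period).
- optics.get_image(name): name is "scene" or "side" or "wrist"; returns (picture, depth): 480x640x3 uint8, red, green, blue; 480x640 float32, m along the optical axis (not along the pixel's ray), 0 where there is no reading.
- optics.get_calibration(name): a dict with "camera_matrix" (3x3 intrinsics, pixels), "position" and "orientation" of the camera in the world; the wrist camera has in their place "T_tool_cam" (4x4, takes a point from camera to tool coordinates, whose origin is the TCP and whose axes are the tool frame's). Camera axes: x right, y up, looking along -z (the intrinsics and any distortion apply to the point x, -y, -z); pixel columns grow to the right and rows downward; lengths in m; the calibration is good to about 2 mm. A picture is of the moment at which its call begins: read the wrist's pose just before it. get_calibration takes no time and is no camera call.
- arm.sign_off(): hands the job in, once; it reports no verdict.
Trained networks look in the newest picture that a camera, given by its name, has taken for a name from the list of things; names that differ only in an ending like _2 or _b are one class to them, and where a whole thing is asked for, a point or a joint stands for the part that bears it (a point fixed in the world has none). Each returns a list of dicts, best first, with "confidence" (0 to 1); they miss things now and then, are a little off and sometimes report something else, mostly with a low value. They report only what shows in the picture. A call takes as long as a camera call.
- finder.search_frame(camera, thing): "bbox" ([left, top, width, height] in pixels, round what is visible of it).
- finder.regions_of(camera, thing): "region" (480x640 bool, what is visible of it) and "bbox" ([left, top, width, height] in pixels, round what is visible of it).
- finder.place_of(camera, thing): "xy" ([column, row] in pixels: a listed point, or the origin of a listed thing).
The state is a dict: "clock": time; "joints": joint angles; "dq": joint speeds; "joint_efforts": joint torques, N m; "position": TCP position; "ee_rot": TCP orientation; "force": force on the tool from outside, world axes, zero at the start; "ft_torque": the same for the moment, N m; "width": opening from 0.0 (shut) to 1.0 (fully open).
Only numpy, scipy, OpenCV 4.12 (cv2) and the standard library are available. Lean on these libraries where they do the work, as an engineer would, in place of code of your own. Each camera call takes 0.05 s, during which the arm holds its last target.

### The job

On the sorting desk, push the carrier with the green memory module along its track into the red reject bin: with one finger push the yellow self-closing flap open before the carrier gets to it, and while that finger keeps the flap open push the carrier through with the other finger until it drops into the bin. Nothing may be pinched or lifted, the carrier is only pushed gently. Then take the hand away so that the flap closes, and leave the blue module and everything else on the desk where it is.

Things in the scene. Friction and masses are not known exactly. Their poses are not given: they have to be found in the camera images.
- unit: Reject unit, fixed to the desk, placed and turned differently each time. Origin: on the desk surface (z=0), below the lip where deck ends and bin begins, on the track's centre line. Its +x runs along the track towards the bin, +y to the left of that, z up. Grey deck: x -170 to 0 mm, y -85 to +45 mm, top 70 mm above the desk.
- track_end (a point): Point on the deck at the lip, on the track's centre line, 70 mm above the unit's origin. The track is two aluminium rails 6 mm high, 4 mm thick, 22 mm apart inside, along the unit's x from -163 to -3 mm. Nothing spans the track, the mouth or the bin from above: fingers pointing down can pass all the way.
- bin_floor (a point): Centre of the floor of the red bin, 6 mm above the desk, at x=+70, y=-20 mm of the unit. Bin outside: unit x 0 to 140 mm, y -85 to +45 mm; walls 5 mm thick, upper part clear, to 100 mm above the desk, open at the top. Steel posts at its mouth (x 0 to 10 mm), 122 mm above the desk: hinge post r 5 mm at y=+42 mm, stop post y -84 to -60 mm.
- flap (a joint): Angle of the yellow flap (rad): 0 = closed across the mouth, grows as it swings into the bin (+x of the unit), end stop 1.65. Vertical hinge axis at x=+5, y=+36 mm of the unit. A spring always closes it: about 0.05 N m at 0 rising to 0.15 N m at 1.6 rad (1 to 3 N on a finger); let go, it closes within about a second.
- panel: The yellow flap panel, 4 mm thick, 90 mm long, 40 mm high; edges 76 and 116 mm above the desk (6 and 46 mm above the deck). Origin on the hinge axis at its lower edge; it extends along its own -y from 2 to 92 mm. Closed, it spans y +34 to -56 mm of the unit at x=+5 mm.
- flap_edge (a point): Middle of the free vertical edge of the flap, 92 mm from the hinge axis, 96 mm above the desk.
- module: GREEN memory module upright in its carrier (black base, green ends), to be pushed: 50 mm long (its x, along the track), 18 mm wide (y), ends 34 mm high, 40 mm high over all, 0.07 to 0.14 kg. It stands between the rails on the deck, its +x towards the bin (within 2 degrees), its front face 42 to 75 mm before the lip. Origin: centre of its underside (70 mm above the desk). Once its middle is past the lip it tips and drops into the bin.
- module_nose (a point): Middle of the carrier's front (bin-side) face, 25 mm ahead of its origin and 15 mm above its underside.
- module_center (a point): Middle of the green carrier, 17 mm above its underside.
- spare: The same carrier with a BLUE module and blue ends, a good one, parked on the deck beside the track (its middle 54 to 66 mm to the -y side of the track's centre line). Leave it alone. Origin: centre of its underside.
- tumbler: Clear glass, r 36 mm, 90 mm high, on the desk; bystander. Origin: centre of its underside.
- jar: Small clear jar with a blue cap, r 28 mm, 70 mm high; bystander. Origin: centre of its underside.
- tape: Blue ring of tape lying flat, r 45 mm, 24 mm high; bystander. Origin: centre of its underside.
- driver: Screwdriver with an orange handle, 170 mm long, lying on the desk along its x; bystander.
- brush: Wooden dusting brush, 180 mm long, lying on the desk along its x; bystander.

How it is judged:
By the outcome, as a careful person would: the job done as asked, in the order asked, and still so for the second after the job is handed in, with the robot touching nothing.
It also fails if it takes over 38 s, if anything falls off the work surface, if the arm or the gripper's body presses on something with over 40 N, if the wrist force passes 120 N, or if a joint passes its speed limit or range.

## Working session

There is one attempt and no reset: what is moved stays moved. The work goes in short steps, Python scripts to look and compute and a tool call to move; the robot and the scene stay as the last step left them, time stands still between calls to the robot, and variables do not carry over. Pictures are saved under pics/ and viewed, and the job is handed in when it is done.

Besides the shell and the picture viewer there is one more tool, called by a JSON object that holds its "method" and its "body", one argument or row to a line. send_rows: Moves the arm, as the interface text tells. Its arguments: {"type":"object","properties":{"rows":{"type":"array"},"grip_force":{"type":"number"}},"required":["rows"]}

```bash
ls; mkdir -p pics
python3 - <<'E'
from cell import arm, optics, finder
import cv2,numpy as np
s=arm.observe();print({k:np.round(v,3).tolist() for k,v in s.items()})
for n in("scene","side","wrist"):
    im,d=optics.get_image(n);cv2.imwrite(f"pics/{n}0.png",im[:,:,::-1])
    c=optics.get_calibration(n);print(n,{k:np.round(v,4).tolist() for k,v in c.items()})
E
```

```text
pics
{'clock': 0.0, 'joints': [-1.214, 0.435, 0.025, 1.574, -0.012, 1.134, -0.075], 'dq': [0.001, -0.001, -0.001, 0.0, 0.0, 0.0, 0.001], 'joint_efforts': [-0.0, -66.783, 0.985, -31.445, -0.061, 0.043, 0.0], 'position': [0.277, 0.56, 0.226], 'ee_rot': [-0.865, 1.394, 0.864], 'force': [0.62, 0.462, -0.797], 'ft_torque': [0.004, 0.05, 0.015], 'width': 1.0}
scene {'camera_matrix': [[606.3976, 0.0, 317.6035], [0.0, 606.3976, 248.2456], [0.0, 0.0, 1.0]], 'position': [1.2995, 0.6014, 1.6342], 'orientation': [0.3144, 0.6132, 2.1837]}
side {'camera_matrix': [[583.3933, 0.0, 336.687], [0.0, 583.3933, 242.8234], [0.0, 0.0, 1.0]], 'position': [-0.1867, -0.8372, 0.8244], 'orientation': [0.9438, -0.3313, -0.6376]}
wrist {'camera_matrix': [[340.8896, 0.0, 323.2421], [0.0, 340.8896, 243.7825], [0.0, 0.0, 1.0]], 'T_tool_cam': [[0.0009, 0.2684, -0.9633, -0.1595], [-0.0007, 0.9633, 0.2684, 0.0727], [1.0, 0.0005, 0.001, 0.0003], [0.0, 0.0, 0.0, 1.0]]}
```

View pics/scene0.png

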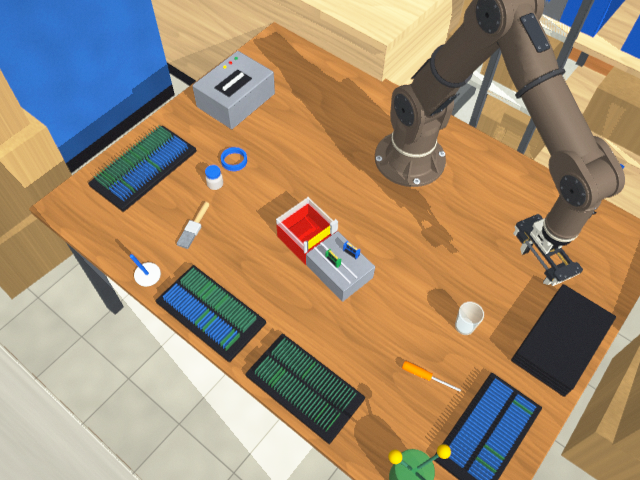

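View pics/side0.png

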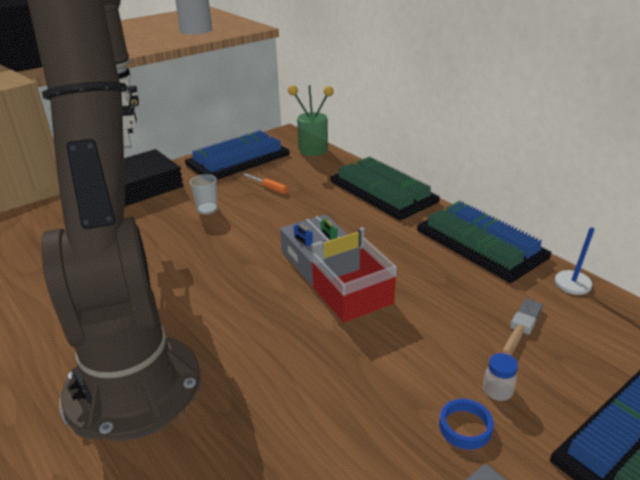

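View pics/wrist0.png

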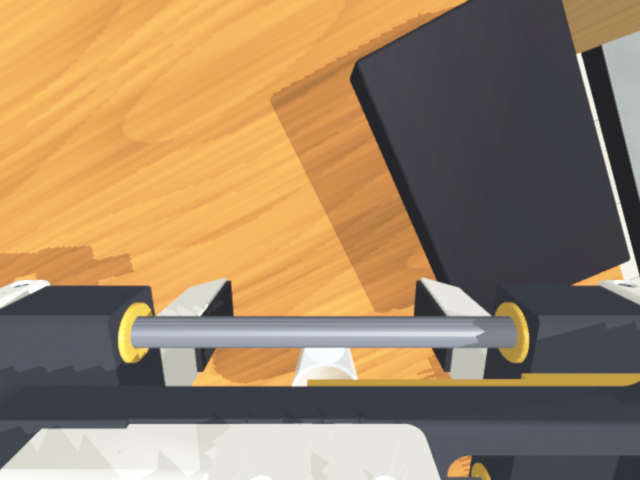

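The scene camera shows the unit around (325,250): bin at (305,225) upper left, green carrier at (334,258), blue one at (351,250). Next I locate them in world coordinates.

```bash
cat > h.py <<'E'
from cell import arm, optics, finder
import cv2,numpy as np
from scipy.spatial.transform import Rotation as R
def campose(n,s=None):
    c=optics.get_calibration(n);K=np.array(c["camera_matrix"])
    if n=="wrist":
        s=s or arm.observe();T=np.eye(4);T[:3,:3]=R.from_rotvec(s["ee_rot"]).as_matrix();T[:3,3]=s["position"]
        T=T@np.array(c["T_tool_cam"])
        return K,T[:3,:3],T[:3,3]
    return K,R.from_rotvec(c["orientation"]).as_matrix(),np.array(c["position"])
def ray(P,uv):
    K,Rm,t=P;uv=np.atleast_2d(uv).astype(float)
    d=np.c_[(uv[:,0]-K[0,2])/K[0,0],-(uv[:,1]-K[1,2])/K[1,1],-np.ones(len(uv))]
    return d@Rm.T
def atz(P,uv,z):
    d=ray(P,uv);return P[2]+d*((z-P[2][2])/d[:,2])[:,None]
def atd(P,uv,dep): return P[2]+ray(P,uv)*np.asarray(dep).reshape(-1,1)
def proj(P,X):
    K,Rm,t=P;c=(np.atleast_2d(X)-t)@Rm
    return np.c_[K[0,0]*c[:,0]/-c[:,2]+K[0,2],K[1,1]*c[:,1]/c[:,2]+K[1,2]]
def cloud(P,d):
    v,u=np.nonzero(d>0);return np.c_[u,v],atd(P,np.c_[u,v],d[v,u])
E
python3 - <<'E'
from h import *
P=campose("scene")
im,d=optics.get_image("scene")
uv,X=cloud(P,d);np.savez("s0.npz",im=im,d=d)
for th in("track_end","bin_floor","flap_edge","module_nose","module_center","module","spare","unit","panel"):
    r=finder.place_of("scene",th)[:2]
    z=dict(track_end=.07,bin_floor=.006,flap_edge=.096,module_nose=.085,module_center=.087,module=.07,spare=.07,unit=0,panel=.076)[th]
    for q in r: print(th,np.round(q["confidence"],2),np.round(q["xy"],1),np.round(atz(P,q["xy"],z)[0],4))
# deck plane
m=(abs(X[:,2]-.07)<.004)&(uv[:,0]>260)&(uv[:,0]<390)&(uv[:,1]>190)&(uv[:,1]<310)
p=X[m][:,:2].astype(np.float32);print(m.sum(),np.median(X[m][:,2]))
print(cv2.minAreaRect(p))
m=(abs(X[:,2])<.02)&(uv[:,0]>380)&(uv[:,0]<420)&(uv[:,1]>190)&(uv[:,1]<310);print("desk z",np.median(X[m][:,2]))
cv2.imwrite("pics/s0crop.png",cv2.resize(im[185:305,260:390,::-1],None,fx=5,fy=5,interpolation=cv2.INTER_CUBIC))
E
```

```text
track_end 0.63 [315.2 248. ] [0.5328 0.0058 0.07  ]
bin_floor 0.65 [303.7 241.5] [ 0.5057 -0.0621  0.006 ]
bin_floor 0.58 [463.6 327.5] [0.4382 0.4906 0.006 ]
flap_edge 0.56 [330.2 231.8] [0.4716 0.0145 0.096 ]
flap_edge 0.27 [307.9 240.7] [ 0.5394 -0.0175  0.096 ]
module_nose 0.71 [327.2 252.1] [0.5285 0.0484 0.085 ]
module_center 0.52 [315.5 243.8] [0.5289 0.0036 0.087 ]
module_center 0.47 [334.7 254.3] [0.5213 0.0712 0.087 ]
module 0.51 [333.8 260.6] [0.5319 0.0769 0.07  ]
spare 0.47 [353.5 252.4] [0.4714 0.1052 0.07  ]
unit 0.64 [316.  255.4] [ 0.5182 -0.0017  0.    ]
panel 0.49 [304.6 250.7] [ 0.5635 -0.0106  0.076 ]
1344 0.06965760997190862
((0.5071616172790527, 0.021174311637878418), (0.31346309185028076, 0.13390952348709106), 79.88165283203125)
desk z -0.0005948661956467483
```

View pics/s0crop.png

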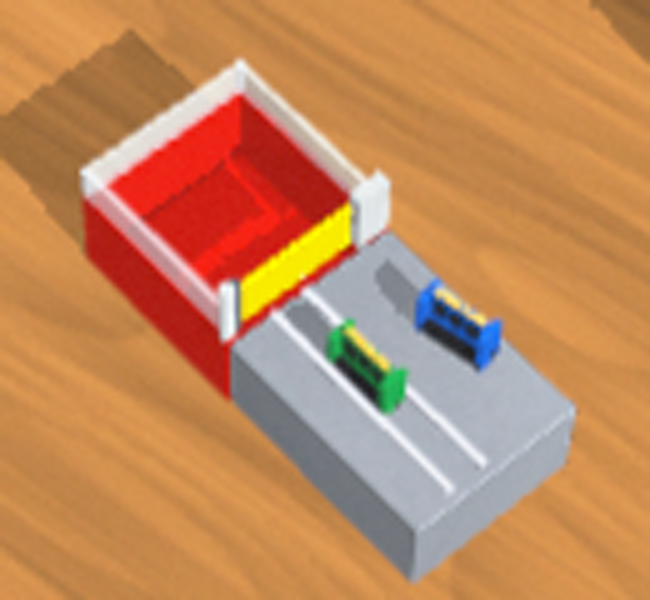

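The crop shows the deck top corners at about (343,290), (374.6,267), (338,232) and (306.4,254), and the track ends at (316.3,248) and (320,243). I'll fit the unit pose from these.

Run:
```python
from h import *
P=campose("scene");z=np.load("s0.npz")
C=atz(P,[(343,290),(374.6,267),(306.4,254)],.07)
print(np.round(C,4))
for a,b in((0,1),(0,2)): v=C[b]-C[a];print(np.linalg.norm(v),np.degrees(np.arctan2(v[1],v[0])))
# far bin rim corners z=.1
print(atz(P,np.array([(240,62),(85,172)])/5+(260,185),.1))
# projected hypothesis overlay by rect
s=arm.observe();print("tool R\n",R.from_rotvec(s["ee_rot"]).as_matrix().round(3))
# optimise model overlay: points list
from scipy.optimize import least_squares
obs=[((-170,45,70),(343,290)),((-170,-85,70),(374.6,267)),((0,45,70),(306.4,254)),((140,-85,100),(308,197.4)),((140,45,100),(277,219.4)),
 ((-163,13,76),(350,283)),((-163,-13,76),(356.8,277.6))]
def T(p,X):
    X=np.array(X)/1000;c,s_=np.cos(p[2]),np.sin(p[2]);return np.c_[p[0]+c*X[:,0]-s_*X[:,1],p[1]+s_*X[:,0]+c*X[:,1],X[:,2]]
M=[o[0] for o in obs];U=np.array([o[1] for o in obs])
r=least_squares(lambda p:(proj(P,T(p,M))-U).ravel(),[.524,.003,np.radians(-100)])
print(r.x[:2],np.degrees(r.x[2]),"\n",r.fun.reshape(-1,2).round(1))
p=r.x;c,s_=np.cos(p[2]),np.sin(p[2])
for th,zz in(("module",.07),("module_nose",.085),("module_center",.087),("spare",.07)):
    for q in finder.place_of("scene",th)[:2]:
        w=atz(P,q["xy"],zz)[0];e=w[:2]-p[:2];print(th,round(q["confidence"],2),"unit",1000*np.array([c*e[0]+s_*e[1],-s_*e[0]+c*e[1]]))
```

```text
[[ 0.5933  0.159   0.07  ]
 [ 0.4721  0.1847  0.07  ]
 [ 0.5662 -0.0013  0.07  ]]
0.1238879589597569 168.01987322224858
0.16253635129227778 -99.59189838843585
[[ 0.41650734 -0.11784124  0.1       ]
 [ 0.54164536 -0.13805511  0.1       ]]
tool R
 [[ 0.    -0.896  0.444]
 [ 0.     0.444  0.896]
 [-1.     0.     0.   ]]
[0.5224129  0.00404492] -100.19917022681472 
 [[ 0.5  1.7]
 [ 1.1 -0.4]
 [-0.8 -0.4]
 [ 0.3 -0.6]
 [-1.  -0.6]
 [ 0.1 -0.2]
 [-0.2  0.2]]
module 0.51 unit [-73.36462404  -3.54461121]
module_nose 0.71 unit [-44.71900722  -1.82810348]
module_center 0.52 unit [-0.72094758  6.50497309]
module_center 0.47 unit [-65.88596028 -12.94489372]
spare 0.47 unit [-90.51127758 -68.16518187]
```

{"method": "send_rows", "body": {
  "rows": [
    [[-3,-42,-26,-2,0,0,100],[-6,-84,-52,-4,0,0,100],[-9,-126,-78,-6,0,0,100],[-12,-168,-104,-8,0,0,100],[-15,-210,-130,-10,0,0,100],[-18,-252,-156,-12,0,0,100],[-21,-294,-182,-14,0,0,100],[-24,-336,-208,-16,0,0,100]]
  ]
}}

```text
clock: 1.65
position: [0.487, 0.2228, 0.2512]
ee_rot: [-1.076, 1.288, 1.076]
force: [0.9, 0.1, 0.1]
width: 0.999
```

```bash
cat >> h.py <<'E'
def delta(tx,ty,tz,yawdeg):
    """tool-frame shift (mm) and turn about tool x (deg) to reach world xyz with tool z at yaw"""
    s=arm.observe();Rm=R.from_rotvec(s["ee_rot"]).as_matrix()
    Rt=np.array([[0,-np.sin(np.radians(yawdeg)),np.cos(np.radians(yawdeg))],[0,np.cos(np.radians(yawdeg)),np.sin(np.radians(yawdeg))],[-1,0,0]])
    return 1000*Rm.T@(np.array([tx,ty,tz])-s["position"]),np.degrees(R.from_matrix(Rm.T@Rt).as_rotvec()),s
E
python3 - <<'E'
from h import *
a,b,s=delta(.592,.047,.25,79.8);print(a.round(1),b.round(2),s["clock"],s["position"],s["joints"])
E
```

```text
[   1.2 -134.7 -154.2] [-0.06  0.04  0.03] 1.65 [0.48697744 0.22276194 0.25120284] [-0.61850462  0.26633842  0.11374264  1.76384732 -0.03346674  1.11244274
  0.89775301]
```

{"method": "send_rows", "body": {
  "rows": [
    [[0,-25,-28,0,0,0,100],[0,-52,-60,0,0,0,100],[0,-80,-91,0,0,0,100],[0,-107,-122,0,0,0,100],[1,-135,-154,0,0,0,100],[1,-135,-154,0,0,0,100],[1,-135,-154,0,0,0,100],[1,-135,-154,0,0,0,100]]
  ]
}}

```text
clock: 2.45
position: [0.5909, 0.0501, 0.2497]
ee_rot: [-1.075, 1.288, 1.077]
force: [0.3, 0.5, -0.1]
width: 1.0
```

Run:
```python
from h import *
s=arm.observe();print(s["clock"],s["position"],s["joints"].round(2),abs(s["dq"]).max())
im,d=optics.get_image("wrist");P=campose("wrist",s);np.savez("w1.npz",im=im,d=d,pos=s["position"],rot=s["ee_rot"])
cv2.imwrite("pics/w1.png",im[:,:,::-1])
p=[.523,.0035,np.radians(-100.2)];c,s_=np.cos(p[2]),np.sin(p[2])
for th,zz in(("module",.07),("module_nose",.085),("module_center",.087),("spare",.07),("track_end",.07),("flap_edge",.096)):
    for q in finder.place_of("wrist",th)[:1]:
        w=atz(P,q["xy"],zz)[0];e=w[:2]-p[:2];print(th,round(q["confidence"],2),np.round(q["xy"],1),"unit",1000*np.array([c*e[0]+s_*e[1],-s_*e[0]+c*e[1]]))
```

```text
2.45 [0.59088351 0.05012435 0.24965364] [-0.32  0.36  0.2   1.63 -0.08  1.15  1.29] 0.013312925301538983
module 0.57 [334.7 161.9] unit [-69.37869417  -1.94060496]
module_nose 0.64 [306.  160.9] unit [-42.35027305  -3.42275486]
module_center 0.7 [337.4 160.6] unit [-71.29500825  -3.69788111]
spare 0.69 [351.2  93.7] unit [-84.13182319 -62.96074407]
track_end 0.74 [260.5 165.8] unit [2.63329294 1.59967609]
flap_edge 0.62 [241.4  96.7] unit [ 11.28044983 -57.02463998]
```

View pics/w1.png

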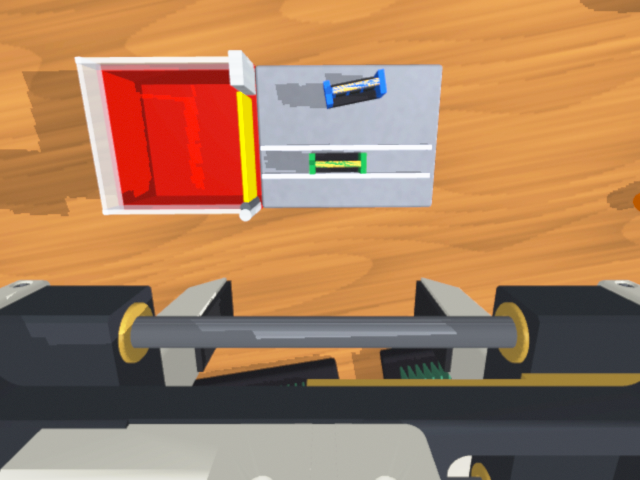

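The wrist view shows the deck from (258,66) to (434,207), the flap at x≈247, the rails at rows 148 and 176, the green carrier spanning 309–366 at row 162, and the blue one at (355,90). I'll refine the pose from this.

Run:
```python
from h import *
from scipy.optimize import least_squares
z=np.load("w1.npz");P=campose("wrist",dict(position=z["pos"],ee_rot=z["rot"]))
obs=[((-170,-85,70),(442,66.5)),((-170,45,70),(434.5,206.5)),((-163,13,76),(430,176.5)),((-163,-13,76),(431.5,147.5)),((-3,13,76),(262,176.5)),((-3,-13,76),(261,148)),((140,-85,100),(78,58)),((140,45,100),(106,213))]
def T(p,X):
    X=np.array(X,float)/1000;c,s_=np.cos(p[2]),np.sin(p[2]);return np.c_[p[0]+c*X[:,0]-s_*X[:,1],p[1]+s_*X[:,0]+c*X[:,1],X[:,2]]
M=[o[0] for o in obs];U=np.array([o[1] for o in obs])
r=least_squares(lambda p:(proj(P,T(p,M))-U).ravel(),[.523,.0035,np.radians(-100.2)])
p=r.x;print(p[:2],np.degrees(p[2]),"\n",r.fun.reshape(-1,2).round(1))
def un(w): 
    c,s_=np.cos(p[2]),np.sin(p[2]);e=w[:,:2]-p[:2];return 1000*np.c_[c*e[:,0]+s_*e[:,1],-s_*e[:,0]+c*e[:,1]]
print("green ends top z=.104:",un(atz(P,[(309,162),(366,162)],.104)).round(1))
b=[(-x,y,h) for x in(97,47) for y in(-9,9) for h in(70,104)]
im=z["im"][:,:,::-1].copy()
for q in proj(P,T(p,M)): cv2.circle(im,tuple(np.round(q).astype(int)),2,(255,0,255),1)
for q in proj(P,T(p,b)): cv2.circle(im,tuple(np.round(q).astype(int)),1,(255,0,255),-1)
cv2.imwrite("pics/w1o.png",cv2.resize(im[40:230,60:460],None,fx=2,fy=2))
cv2.imwrite("pics/w1g.png",cv2.resize(z["im"][130:200,230:380,::-1],None,fx=5,fy=5))
```

```text
[0.52095816 0.00132011] -100.1080320752201 
 [[ 2.1 -1.7]
 [-2.2  1.3]
 [-0.4 -0.6]
 [ 0.3  0.3]
 [ 1.2  0. ]
 [ 0.8  0.4]
 [-0.8 -0.5]
 [-1.   1.5]]
green ends top z=.104: [[-48.4  -1.4]
 [-98.   -1.2]]
```

View pics/w1o.png

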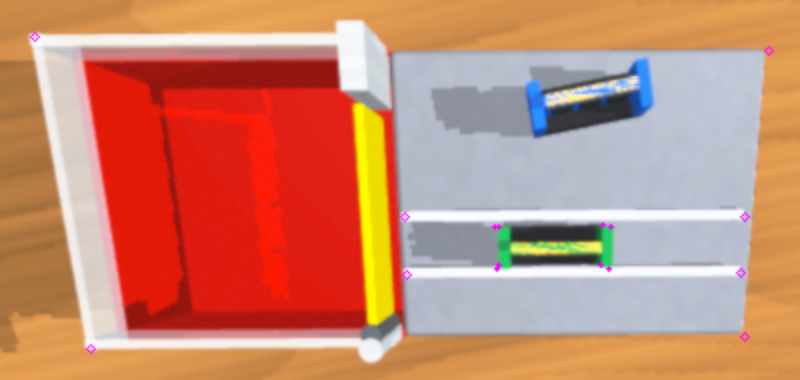

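View pics/w1g.png

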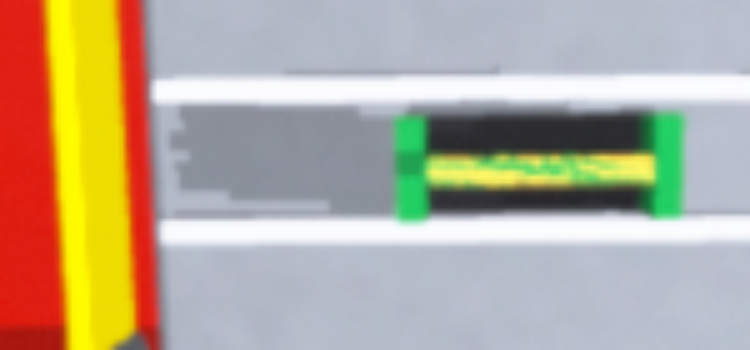

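Run:
```python
from h import *
a,b,s=delta(.5373,.0652,.135,79.9);print(a.round(1),b.round(2),s["position"])
```

```text
[114.8  55.8   5.9] [-0.19  0.01  0.  ] [0.59112394 0.0494421  0.24983087]
```

{"method": "send_rows", "body": {
  "rows": [
    [[10,18,2,0,0,0,85],[35,36,4,0,0,0,85],[65,56,6,0,0,0,85],[95,56,6,0,0,0,85],[115,56,6,0,0,0,85],[115,56,6,0,0,0,85],[115,56,6,0,0,0,85],[115,56,6,0,0,0,85]]
  ]
}}

```text
clock: 3.6
position: [0.5383, 0.0649, 0.136]
ee_rot: [-1.076, 1.287, 1.074]
force: [0.7, -0.0, 0.1]
width: 0.854
```

Run:
```python
from h import *
a,b,s=delta(.5373,.0652,.083,79.9);print(a.round(1),b.round(2),s["position"],s["width"],s["clock"])
for n in("scene","side","wrist"):
    im,d=optics.get_image(n);
    im={"scene":im[165:325,240:420],"side":im[170:330,240:420],"wrist":im}[n]
    cv2.imwrite(f"pics/{n}2.png",cv2.resize(im[:,:,::-1],None,fx=1 if n=="wrist" else 3.3,fy=1 if n=="wrist" else 3.3,interpolation=cv2.INTER_CUBIC))
s=arm.observe();print(s["position"])
```

```text
[53.   1.1  0.1] [-0.25  0.05  0.11] [0.53828391 0.06491266 0.13604271] 0.8536575063796099 3.6
[0.53803803 0.0649055  0.13579778]
```

View pics/scene2.png

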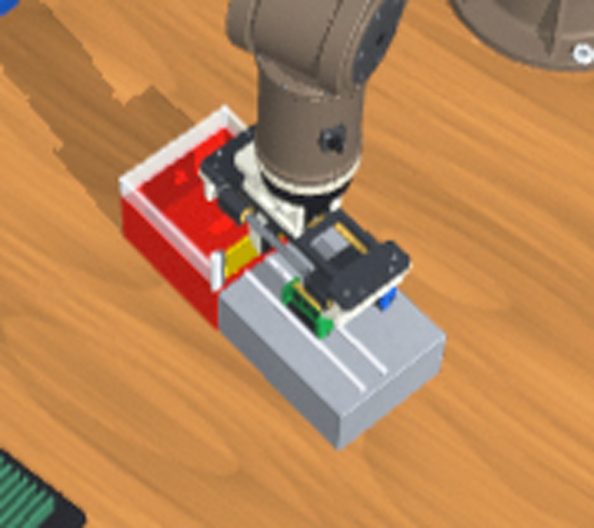

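View pics/side2.png

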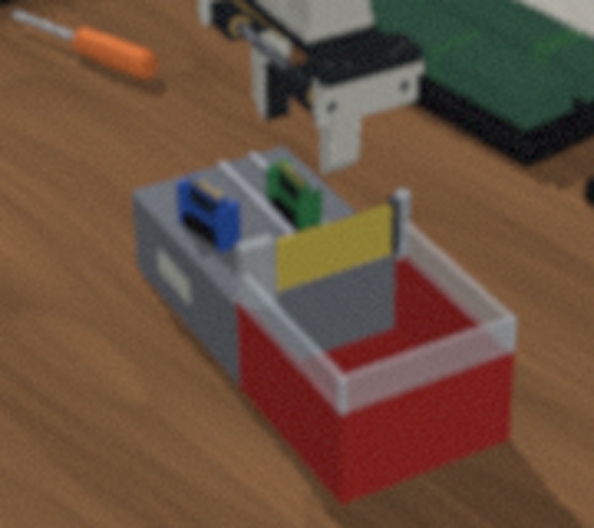

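View pics/wrist2.png

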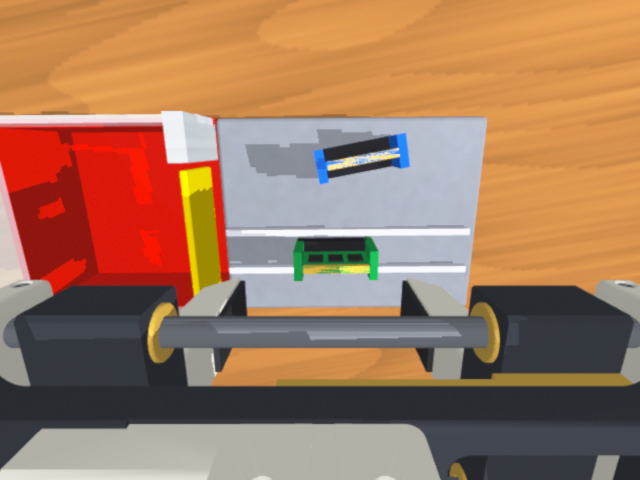

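The fingers straddle the carrier along the track. Before descending I'll check the model projection against this nearer wrist view.

Run:
```python
from h import *
from scipy.optimize import least_squares
im=cv2.imread("pics/wrist2.png");s=arm.observe();P=campose("wrist",s)
def T(p,X):
    X=np.array(X,float)/1000;c,s_=np.cos(p[2]),np.sin(p[2]);return np.c_[p[0]+c*X[:,0]-s_*X[:,1],p[1]+s_*X[:,0]+c*X[:,1],X[:,2]]
obs=[((-170,-85,70),(487,117.5)),((-163,13,76),(466.5,269)),((-163,-13,76),(470.5,231.5)),((-3,-13,76),(227,232)),((-3,13,76),(230,269)),((0,-85,70),(217,118))]
M=[o[0] for o in obs];U=np.array([o[1] for o in obs])
r=least_squares(lambda p:(proj(P,T(p,M))-U).ravel(),[.523,.0035,np.radians(-100.2)])
p=r.x;print(p[:2],np.degrees(p[2]),"\n",r.fun.reshape(-1,2).round(1))
def un(w): 
    w=np.atleast_2d(w);c,s_=np.cos(p[2]),np.sin(p[2]);e=w[:,:2]-p[:2];return 1000*np.c_[c*e[:,0]+s_*e[:,1],-s_*e[:,0]+c*e[:,1]]
print("tcp in unit",un(s["position"]))
print("green top corners z=.104",un(atz(P,[(294,238),(303,238),(294,279.5),(303,280),(369,279),(378,279),(376,238)],.104)).round(1))
Rm=R.from_rotvec(s["ee_rot"]).as_matrix()
for X in([0,0,.039],[0,0,-.039],[0,.0095,.039],[0,.0095,-.039]): print(proj(P,s["position"]+Rm@X).round(0),proj(campose("side"),s["position"]+Rm@X).round(0))
```

```text
[0.52012726 0.00099042] -100.18781180692653 
 [[ 2.6 -0.8]
 [-1.4 -0.2]
 [-1.1  0.3]
 [ 0.4  0.6]
 [ 0.4  0.7]
 [-1.  -0.3]]
tcp in unit [[-66.07532491   6.32337619]]
green top corners z=.104 [[-49.5 -16.5]
 [-54.7 -16.5]
 [-48.8   9.2]
 [-54.2   9.6]
 [-93.8   9.1]
 [-99.2   9.1]
 [-97.  -16.3]]
[[400. 297.]] [[324. 205.]]
[[246. 297.]] [[341. 220.]]
[[401. 280.]] [[321. 206.]]
[[245. 280.]] [[337. 221.]]
```

{"method": "send_rows", "body": {
  "rows": [
    [[6,1,0,0,0,0,85],[14,1,0,0,0,0,85],[23,1,0,0,0,0,85],[32,1,0,0,0,0,85],[41,1,0,0,0,0,85],[48,1,0,0,0,0,85],[52,1,0,0,0,0,85],[53,1,0,0,0,0,85]]
  ]
}}

```text
clock: 4.55
position: [0.5361, 0.0649, 0.0811]
ee_rot: [-1.075, 1.29, 1.076]
force: [-0.8, -0.3, 0.2]
width: 0.847
```

```bash
cat >> h.py <<'E'
PU=np.array([.5207,.0015,np.radians(-100.15)])
def un(w,p=PU):
    w=np.atleast_2d(w);c,s_=np.cos(p[2]),np.sin(p[2]);e=w[:,:2]-p[:2];return 1000*np.c_[c*e[:,0]+s_*e[:,1],-s_*e[:,0]+c*e[:,1]]
def look(k):
    for n in("scene","side","wrist"):
        im,d=optics.get_image(n)
        im={"scene":im[165:325,240:420],"side":im[170:330,240:420],"wrist":im[60:400]}[n]
        f=1 if n=="wrist" else 2
        ims.append(cv2.resize(im[:,:,::-1],None,fx=f,fy=f,interpolation=cv2.INTER_CUBIC)) if n!="wrist" else cv2.imwrite(f"pics/wr{k}.png",im[:,:,::-1])
    cv2.imwrite(f"pics/ss{k}.png",np.hstack(ims))
    s=arm.observe();print("clock",s["clock"],"unit",un(s["position"]).round(1),s["position"].round(4),"F",s["force"].round(1),"w",round(float(s["width"]),3))
ims=[]
E
python3 -c "
from h import *
look(3)"
```

```text
clock 4.7 unit [[-65.3   4.4]] [0.5365 0.065  0.0819] F [1.1 0.6 0.1] w 0.847
```

View pics/ss3.png

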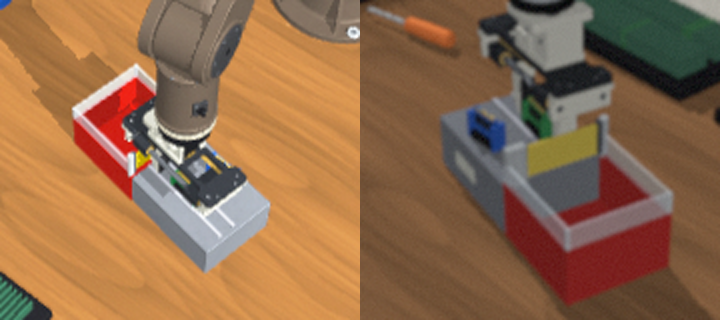

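View pics/wr3.png

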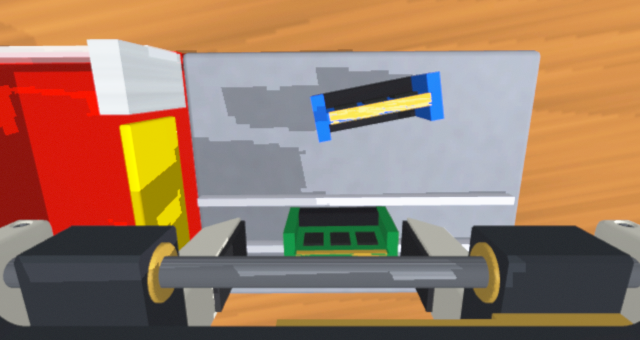

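The carrier sits between the fingers: wrist view shows it at columns 287–395, pads at about 240 and 400. Pushing slowly towards the bin now.

{"method": "send_rows", "body": {
  "rows": [
    [[0,0,-3,0,0,0,85],[0,0,-6,0,0,0,85],[0,0,-10,0,0,0,85],[0,0,-14,0,0,0,85],[0,0,-18,0,0,0,85],[0,0,-22,0,0,0,85],[0,0,-26,0,0,0,85],[0,0,-30,0,0,0,85]]
  ],
  "grip_force": 20
}}

```text
clock: 5.5
position: [0.5311, 0.036, 0.0819]
ee_rot: [-1.075, 1.288, 1.076]
force: [0.7, 5.7, 0.2]
width: 0.849
```

```bash
python3 -c "
from h import *
look(4)"
```

```text
clock 5.65 unit [[-35.2   3.9]] [0.5307 0.0355 0.0818] F [0.5 3.5 1.5] w 0.846
```

View pics/ss4.png

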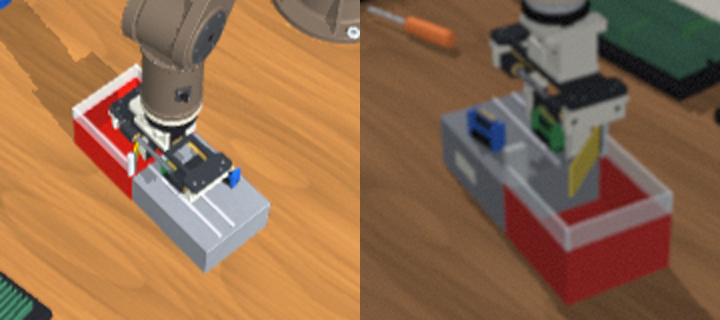

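View pics/wr4.png

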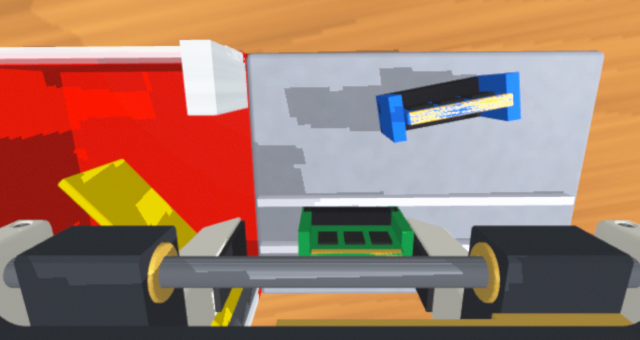

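The flap is swinging open ahead of the carrier (its free edge is now near (65,180)), B touches the carrier's rear, and the nose is still on the deck. Force is about 4 N. I'll keep pushing.

{"method": "send_rows", "body": {
  "rows": [
    [[0,0,-4,0,0,0,85],[0,0,-8,0,0,0,85],[0,0,-12,0,0,0,85],[0,0,-16,0,0,0,85],[0,0,-20,0,0,0,85],[0,0,-24,0,0,0,85],[0,0,-28,0,0,0,85],[0,0,-32,0,0,0,85]]
  ]
}}

```text
clock: 6.45
position: [0.5249, 0.0034, 0.0816]
ee_rot: [-1.075, 1.29, 1.075]
force: [-1.7, 2.6, 0.2]
width: 0.848
```

```bash
python3 -c "
from h import *
look(5)"
```

```text
clock 6.6 unit [[-2.2  3.6]] [0.5247 0.003  0.0816] F [-3.2  0.4  0.4] w 0.85
```

View pics/ss5.png

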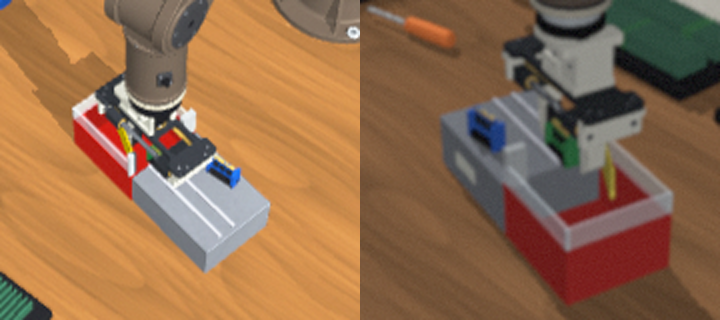

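View pics/wr5.png

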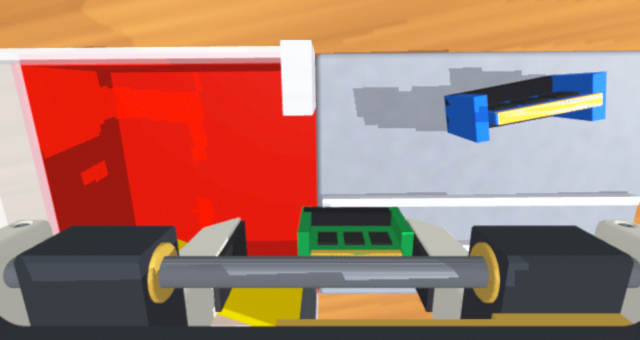

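{"method": "send_rows", "body": {
  "rows": [
    [[0,0,-4,0,0,0,85],[0,0,-8,0,0,0,85],[0,-1,-11,0,0,0,85],[0,-1,-14,0,0,0,85],[0,-1,-17,0,0,0,85],[0,-1,-20,0,0,0,85],[0,-1,-23,0,0,0,85],[0,-1,-26,0,0,0,85]]
  ]
}}

```text
clock: 7.4
position: [0.5215, -0.0221, 0.0818]
ee_rot: [-1.075, 1.289, 1.075]
force: [-0.6, 1.8, -0.1]
width: 0.851
```

```bash
python3 -c "
from h import *
look(6)"
```

```text
clock 7.55 unit [[23.5  4.7]] [ 0.5212 -0.0225  0.0817] F [-2.5 -0.4  0.4] w 0.849
```

View pics/ss6.png

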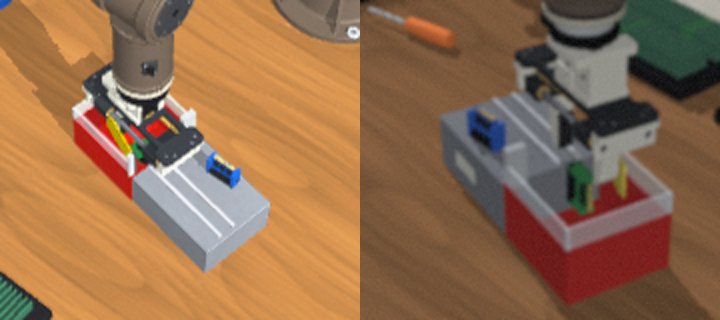

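View pics/wr6.png

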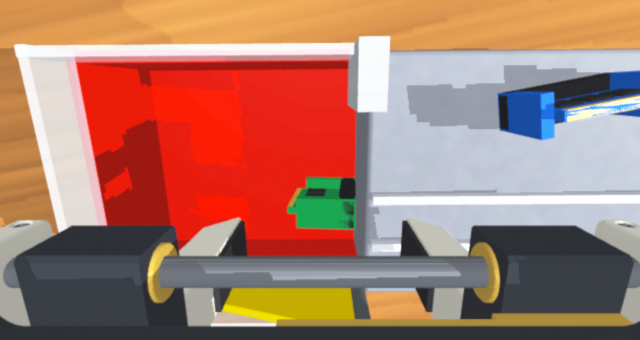

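The carrier has tipped nose-down over the lip (wrist view, columns 288–355). I'll hold for a moment so it can drop while the flap stays open.

{"method": "send_rows", "body": {
  "rows": [
    [[0,0,0,0,0,0,85],[0,0,0,0,0,0,85],[0,0,0,0,0,0,85],[0,0,0,0,0,0,85],[0,0,0,0,0,0,85],[0,0,0,0,0,0,85],[0,0,0,0,0,0,85],[0,0,0,0,0,0,85]]
  ]
}}

```text
clock: 8.35
position: [0.5215, -0.0218, 0.0817]
ee_rot: [-1.075, 1.289, 1.075]
force: [-2.0, -0.6, -0.8]
width: 0.849
```

```bash
python3 -c "
from h import *
look(7)"
```

```text
clock 8.5 unit [[22.8  4.8]] [ 0.5214 -0.0218  0.0817] F [-2.3 -0.2 -0.6] w 0.849
```

View pics/ss7.png

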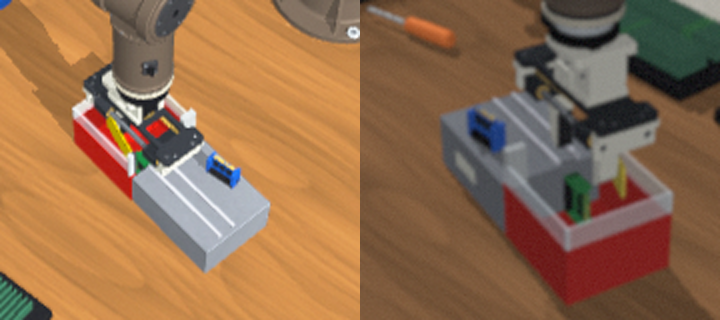

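View pics/wr7.png

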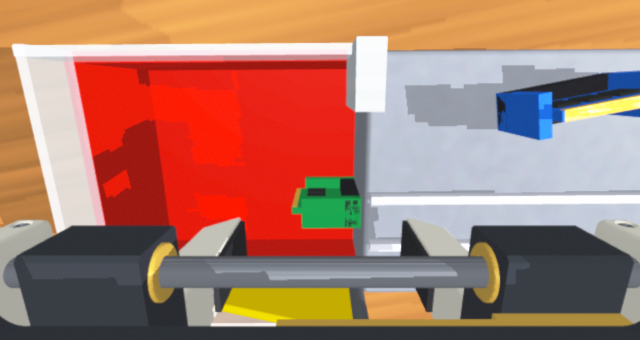

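```bash
python3 -c "
from h import *
s=arm.observe();im,d=optics.get_image('wrist');P=campose('wrist',s)
uv,X=cloud(P,d);c=im[uv[:,1],uv[:,0]].astype(int)
m=(c[:,1]>c[:,0]+40)&(c[:,1]>c[:,2]+40)&(uv[:,1]<330)
u=un(X[m]);print(m.sum(),u.min(0),u.max(0),np.percentile(X[m][:,2],[1,10,50,90,99]).round(4))
for (a,b) in [(325,275),(345,275),(320,250),(298,265),(400,150),(250,200)]: x=atd(P,[(a,b)],d[b,a]);print(a,b,un(x).round(0),x[0,2].round(3))
"
```

```text
2319 [ 1.21718463 -8.99834818] [40.81960041  9.91013343] [0.0112 0.0126 0.057  0.058  0.0587]
325 275 [[22.  2.]] 0.058
345 275 [[10.  3.]] 0.056
320 250 [[25. -2.]] 0.022
298 265 [[38. -1.]] 0.048
400 150 [[-15. -67.]] 0.071
250 200 [[ 73. -34.]] 0.007
```

Depth shows the carrier standing on its nose on the bin floor, with its top at 57 mm. That is below the flap's lower edge at 76 mm and clear of the fingers. I'll lift the hand straight up so the flap closes.

{"method": "send_rows", "body": {
  "rows": [
    [[-8,0,0,0,0,0,85],[-18,0,0,0,0,0,85],[-30,0,0,0,0,0,85],[-45,0,0,0,0,0,85],[-65,0,0,0,0,0,85],[-90,0,0,0,0,0,85],[-120,0,0,0,0,0,85],[-150,0,0,0,0,0,85]]
  ]
}}

```text
clock: 9.35
position: [0.5221, -0.022, 0.2345]
ee_rot: [-1.076, 1.287, 1.073]
force: [1.0, -1.0, -0.5]
width: 0.851
```

{"method": "send_rows", "body": {
  "rows": [
    [[-5,-20,0,0,0,0,85],[-10,-45,0,0,0,0,85],[-10,-70,0,0,0,0,85],[-10,-80,0,0,0,0,85],[-10,-80,0,0,0,0,85],[-10,-80,0,0,0,0,85],[-10,-80,0,0,0,0,85],[-10,-80,0,0,0,0,85]]
  ]
}}

```text
clock: 10.15
position: [0.5995, -0.036, 0.242]
ee_rot: [-1.075, 1.289, 1.075]
force: [-0.6, 0.8, 0.1]
width: 0.851
```

```bash
python3 -c "
from h import *
look(8)
P=campose('wrist')
for th,z in (('spare',.07),('module',.03),('flap_edge',.096)):
  for q in finder.place_of('wrist',th)[:1]: print(th,q['confidence'],un(atz(P,q['xy'],z)))
"
```

```text
clock 10.3 unit [[23.  84.5]] [ 0.5999 -0.036   0.2419] F [-0.2  0.4 -0.2] w 0.85
spare 0.9 [[-87.88463154 -61.80423614]]
module 0.95 [[1.13138824 0.86001553]]
flap_edge 0.67 [[  6.49908666 -55.13192542]]
```

View pics/ss8.png

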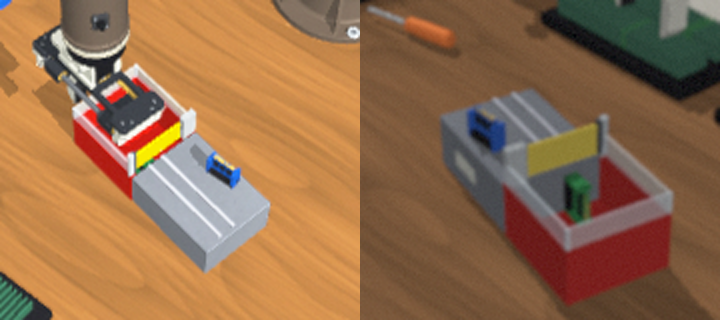

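View pics/wr8.png

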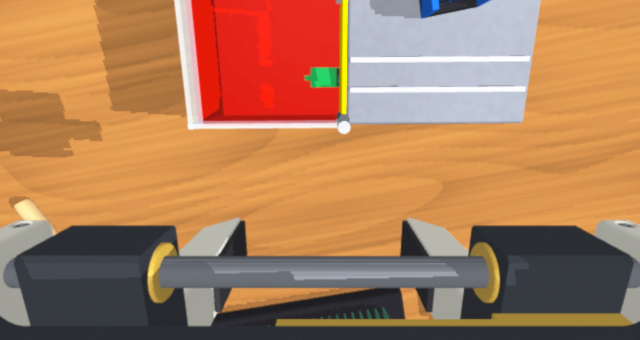

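The flap is closed (edge at unit x≈6, y≈−55 mm), the green carrier is in the bin behind it, the blue one is where it was, and the hand is clear. Handing in.

```bash
python3 -c "
from cell import arm
print(arm.sign_off())"
```

```text
the job is handed in; nothing more can be done
None
```

The green carrier is in the red bin, the yellow flap has closed again, and I handed the job in at about 10.4 s.

I put one finger ahead of the carrier and one behind it, then pushed both along the track at about 40 mm/s. The front finger swung the flap open before the carrier's nose reached the lip and held it there. The rear finger pushed until the carrier tipped and dropped. Force readings stayed at or below about 6 N, and nothing was pinched or lifted. I then raised the hand straight up so the flap could close.

**Last checks:**
- **Flap:** its free edge was found at unit x≈6, y≈−55 mm, which is the closed position.
- **Green carrier:** it stands on its nose on the bin floor. Its top is at about 57 mm, below the flap's lower edge at 76 mm.
- **Blue module:** it reads (−88, −62) mm, against (−84, −63) mm before. I take the difference as detector noise, because the hand never came near it.
- **Hand:** it is about 240 mm up, beside the unit, with force readings near zero.

**Disagreements:**
- The scene and wrist cameras put the unit 3 to 4 mm apart. I worked mainly from the wrist camera, and it fitted.
- The tumbler, jar, tape, driver and brush were not measured again. The arm never went down near them.

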